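Send a transit case heavy end first on to the tilt tray

ROBOT

A 7-joint arm with a two-finger parallel gripper is mounted at the origin on the work surface. World frame = base frame: x ahead of the robot, y to its left, z up, the work surface at z = 0. Lengths are in m, angles in rad, forces in N, time in s.
With the tool pointing down it reaches from about 0.425 to 0.925 m from the base axis. Payload 6.8 kg.
Tool frame: the origin (TCP) lies at the very end of the fingers, on their centre line; the grasp point (between the pads) lies 19 mm behind it (bot.grasp_offset is the distance from the TCP to the grasp point, in m); z points along the fingers, y is the direction in which the jaws open and shut (so a half turn about z gives the same grasp; the last joint's range is limited). The gripper opens to 85 mm and grips with 20 to 120 N. Pads are 22 mm wide; open, the fingers measure 114 mm over their backs; the gripper's body (76 mm by 85 mm) begins 54 mm behind the grasp point. The pads swing forward as they close: fully open they stand 13 mm farther back than shut.
Start: joints at [-1.431, 0.477, 0.022, 1.555, -0.011, 1.109, -0.083], TCP at [0.166, 0.654, 0.231] pointing down, gripper open.
Joint ranges: [-2.96, 2.96], [-0.34, 2.1], [-1.41, 1.46], [0.24, 2.44], [-1.37, 4.51], [0.17, 1.92], [-2.96, 2.96]. Speed limits (rad/s): [2.39, 2.39, 3.14, 3.14, 3.14, 3.14, 3.14].

INTERFACE

Orientations are given as a unit quaternion [w, x, y, z].
In Python, from station import monitor, cams, bot, finder gives the robot as it stands.
- The arm moves only by the tool jog_arm, never from a script. Its argument "plan" is a list of rows, each an object of numbers: "x", "y", "z": the shift along the tool's x, y, z as a fraction of full scale; "wx", "wy", "wz": the turn, a rotation vector about the tool's x, y, z as a fraction of full scale. A call has 1 to 12 rows; each row is the pose to reach, as a shift and turn from the pose measured when the call began, along the tool's axes at that moment, turning the shorter way round; what a row does not reach only later rows make up. Full scale, the value 1, is 20 cm for a shift and 180 degrees for a turn. A row lasts 1/12 s, in which the tool goes at most 41.7 mm and 7.16 degrees, less where a joint would pass 70% of its speed; a pose out of reach is approached as far as the arm can. A call with a number of a shift or a turn outside -1 to 1 is refused whole. A call with a gripper value outside its range is refused whole. "hand" is the opening, from -1 (shut) to 1 (fully open), set as the call begins (left out, the last holds). The fingers move at their own pace and stop on an object; "grip_force" is the grip in N (left out, the last holds). Time passes only in rows, so rows that repeat a pose let the fingers close. It gives the time, the measured TCP pose, the force and the opening at its end, in the units of the state.
- monitor.get_obs(): the state, without advancing time (a new reading comes with each control period).
- cams.read_camera(name): name is "side" or "top"; returns the picture (420x560x3 uint8, red, green, blue); there is no depth.
- cams.get_calibration(name): a dict with "fx", "fy", "cx", "cy" (pixels), "distortion" ([k1, k2, p1, p2, k3] as OpenCV has them; the pictures are not rectified), "extrinsics" (4x4, takes a point from world to camera coordinates). Camera axes: x right, y down, z forward; pixel columns grow to the right and rows downward; lengths in m; the calibration is good to about 2 mm. A picture is of the moment at which its call begins. get_calibration takes no time and is no camera call.
- bot.hand_in(): hands the job in, once; it reports no verdict.
Trained networks look in the newest picture that a camera, given by its name, has taken for a name from the list of things; names that differ only in an ending like _2 or _b are one class to them, and where a whole thing is asked for, a point or a joint stands for the part that bears it (a point fixed in the world has none). Each returns a list of dicts, best first, with "confidence" (0 to 1); they miss things now and then, are a little off and sometimes report something else, mostly with a low value. They report only what shows in the picture. A call takes as long as a camera call. They do not tell look-alikes from the thing itself.
- finder.find_in(camera, target): "bbox" ([left, top, width, height] in pixels, round what is visible of it).
- finder.place_of(camera, target): "location" ([column, row] in pixels: a listed point, or the origin of a listed thing).
The state is a dict: "t": time; "q": joint angles; "joint_vel": joint speeds; "joint_torque": joint torques, N m; "eef_pos": TCP position; "tool_rot": TCP orientation; "contact_force": force on the tool from outside, world axes, zero at the start; "torque": the same for the moment, N m; "gripper_width": opening from 0.0 (shut) to 1.0 (fully open).
Only numpy, scipy, OpenCV 4.12 (cv2) and the standard library are available. Lean on these libraries where they do the work, as an engineer would, in place of code of your own. Each camera call takes 0.05 s, during which the arm holds its last target. There are 200 camera calls.

TASK

The orange transit case has all its weight packed at one end, and nothing outside shows which: lift it clear by its swing handle and see which end sinks. Set it down and let go of it on the aluminium deck of the stand, heavy end towards the blue stop, then push it along on to the tilt tray and up against the blue stop, so that the tray tips down under the heavy end and stays tipped by itself. Finally swing the yellow gate fully shut behind it; leave the other things on the table where they are and do not let the case topple.

Things in the scene. Friction and masses are not known exactly. Their poses are not given: they have to be found in the camera images.
- case_mid (a point): Centre of the closed orange transit case with black bands, 180 mm long (x) x 70 mm wide (y) x 60 mm high (z), about 0.7 kg, lying flat on the table at the start; z is up. The two ends look the same. The contents, firmly held, fill either the +x or the -x end, at random in each episode; hung by its handle, the case tilts until the handle hinge stops at 0.35 rad, heavy end low.
- grip (a point): Centre of the black grip block of the case's swing handle: 50 mm along the case (x), 18 mm thick across it (y, pinch it here), 30 mm high (z). The grip centre is 107 mm above the case's underside, over the middle of the case. The handle swings lengthways of the case (about the case's y axis, up to 0.35 rad either way) on a pivot 66 mm above the underside; a weak spring keeps it upright.
- deck_mid (a point): Middle of the upper face of the fixed aluminium deck on the stand, 50 mm above the table. x points along the channel towards the tray and the blue stop, y across, z up. The deck runs from x = -118 to +118 mm; steel side rails 10 mm high leave a channel 82 mm wide. The tray starts at x = +124 mm, with its pivot at x = +222 mm.
- tray_mid (a point): Middle of the white tray floor, right over its pivot, in line with the deck and 1.5 mm lower; axes as deck_mid while level, tilting with the tray. The tray runs from x = -98 mm to the inner face of its blue end stop at x = +94 mm; so the centre of a case pushed home is at x = +4 mm. Blue side lips 10 mm high, 86 mm apart.
- tray (a joint): Tilt of the tray: 0 level (held there by a weak spring of about 0.05 N m), 0.18 rad fully tipped, blue stop end down. It tips only while more weight lies on the blue side of the pivot, so with the case home it tips only if the heavy end is at the blue stop.
- gate_hinge (a point): On the upright hinge axis of the yellow gate, at mid-height of the gate arm, 76 mm above the table; axes as deck_mid; at x = +110 mm, y = +62 mm from deck_mid, just outside the channel. The arm is 98 mm long from the hinge, 10 mm thick, 18 mm high.
- gate (a joint): Angle of the gate: 0 shut (arm pointing to -y of the stand, straight across the channel), 1.57 open (arm pointing to -x, beside the channel, outside it), up to 1.8. Seen from above it shuts anticlockwise. It turns with slight friction and stays where it is left.
- scanner: Bystander: black and grey hand scanner, about 190 x 62 x 34 mm, origin under its head.
- carton_a: Bystander: carton 90 x 140 x 70 mm, origin at the centre of its underside.
- carton_b: Bystander: carton 110 x 160 x 50 mm, origin at the centre of its underside.
- carton_c: Bystander: carton 120 x 90 x 60 mm, origin at the centre of its underside.
- tape_roll: Bystander: roll of clear packing tape, 100 mm across, 48 mm high, origin under its centre.
- cutter: Bystander: yellow box cutter, about 155 x 26 x 16 mm, origin under its handle.
There are look-alikes about, which are no part of the job. What is meant by the part that bears case_mid is not green, and is the larger of those in its own colour.

How it is judged:
By the outcome, as a careful person would: the job done as asked, in the order asked, and still so for the second after the job is handed in, with the robot touching nothing.
It also fails if it takes over 72 s, if anything falls off the work surface, if the arm or the gripper's body presses on something with over 40 N, if the wrist force passes 120 N, or if a joint passes its speed limit or range.

## Working session

There is one attempt and no reset: what is moved stays moved. The work goes in short steps, Python scripts to look and compute and a tool call to move; the robot and the scene stay as the last step left them, time stands still between calls to the robot, and variables do not carry over. Pictures are saved under pics/ and viewed, about 8 in all and at most 12, crops included, and the job is handed in when it is done.

Besides the shell and the picture viewer there is one more tool, called after "Emit:" by a JSON object that holds its "api" and its "payload". jog_arm: Moves the arm, as the interface text tells. Shift numbers are shares of 20 cm and turn numbers shares of 180 degrees, none past 1 either way. Its arguments: {"type":"object","properties":{"plan":{"type":"array","items":{"type":"object","properties":{"x":{"type":"number","minimum":-1,"maximum":1},"y":{"type":"number","minimum":-1,"maximum":1},"z":{"type":"number","minimum":-1,"maximum":1},"wx":{"type":"number","minimum":-1,"maximum":1},"wy":{"type":"number","minimum":-1,"maximum":1},"wz":{"type":"number","minimum":-1,"maximum":1}}}},"hand":{"type":"number"},"grip_force":{"type":"number"}},"required":["plan"]}

```bash
mkdir -p pics; ls; python3 - <<'E'
from station import monitor,cams,bot,finder
import cv2,numpy as np
ims=[]
for c in("top","side"):
    im=cams.read_camera(c); cv2.imwrite(f"pics/{c}0.png",im[:,:,::-1])
    k=cams.get_calibration(c); print(c,k)
    for t in("case_mid","grip","deck_mid","tray_mid","gate_hinge"):
        print(t,[(np.round(d["location"],1).tolist(),round(d["confidence"],2)) for d in finder.place_of(c,t)])
print(monitor.get_obs(),bot.grasp_offset)
E
```

```text
pics
top {'fx': 460.10573368536876, 'fy': 460.10573368536876, 'cx': 273.97937506189226, 'cy': 201.00925382708004, 'distortion': array([-0.09276627,  0.        ,  0.        ,  0.        ,  0.        ]), 'extrinsics': array([[ 0.03070977, -0.99904714, -0.0310115 , -0.02195903],
       [-0.99398733, -0.02726243, -0.10604695,  0.59602182],
       [ 0.10510045,  0.03408171, -0.99387742,  1.14541893],
       [ 0.        ,  0.        ,  0.        ,  1.        ]])}
case_mid [([294.3, 263.8], 0.97), ([404.7, 149.8], 0.61), ([211.0, 259.7], 0.58)]
grip [([293.4, 260.5], 0.72), ([303.5, 129.7], 0.63), ([415.9, 140.4], 0.46), ([214.5, 262.2], 0.43)]
deck_mid [([305.7, 189.6], 0.64)]
tray_mid [([223.1, 192.7], 0.74)]
gate_hinge [([264.9, 218.7], 0.9)]
side {'fx': 476.06575165780197, 'fy': 476.06575165780197, 'cx': 283.697087973435, 'cy': 210.88661646480455, 'distortion': array([-0.1713248,  0.       ,  0.       ,  0.       ,  0.       ]), 'extrinsics': array([[-0.9913335 , -0.13134843, -0.00234205,  0.57847463],
       [-0.09462407,  0.72630146, -0.6808322 ,  0.13539171],
       [ 0.09112727, -0.
[... 390 characters left out ...]
43110576,  0.47700169,  0.02240319,  1.55541387, -0.01148306,
        1.10929997, -0.08309243]), 'joint_vel': array([-2.05667590e-03, -4.10805033e-04, -9.72682557e-04,  2.55286514e-04,
        2.50278686e-03, -5.94848452e-05,  4.43655185e-04]), 'joint_torque': array([ 7.07445397e-04, -5.96007049e+01,  1.60630781e+00, -2.81411290e+01,
        1.25319668e-02,  1.90750376e-03,  1.19551396e-05]), 'eef_pos': array([0.16555548, 0.65439222, 0.23130097]), 'tool_rot': array([1.74083388e-06, 1.23583008e-01, 9.92334238e-01, 2.82495894e-06]), 'contact_force': array([-0.44511316,  0.26857532,  1.01248311]), 'torque': array([0.00097982, 0.01110461, 0.0193042 ]), 'gripper_width': 1.0027574128109495} 0.0187
```

View pics/top0.png

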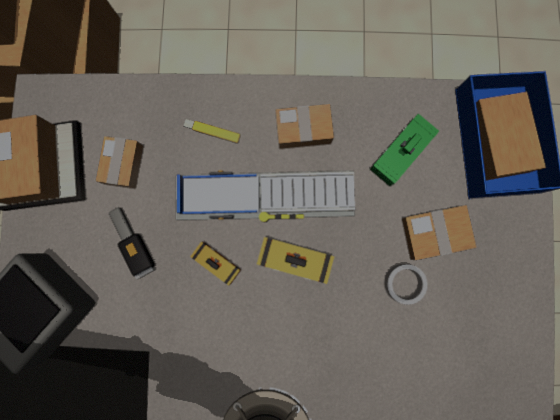

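View pics/side0.png

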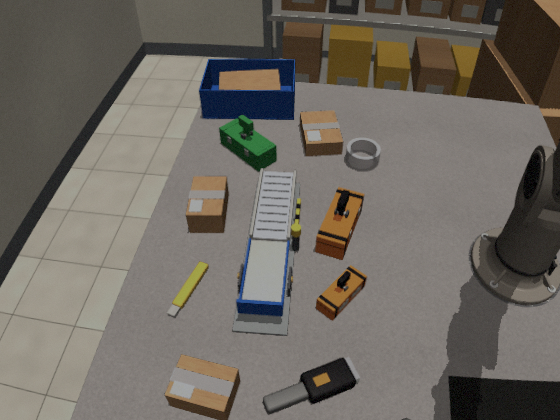

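Candidates for the case: the large orange one at top (294,262) / side (340,220), the small orange one at top (215,262) / side (343,290), and the green one at top (405,150) / side (246,143). I choose the large orange one. Next I measure it and check it in a crop.

```bash
cat > h.py <<'E'
import cv2,numpy as np
from station import monitor,cams,bot,finder
from scipy.spatial.transform import Rotation as R
K={c:cams.get_calibration(c) for c in("top","side")}
def norm(c,px):
    k=K[c];M=np.array([[k["fx"],0,k["cx"]],[0,k["fy"],k["cy"]],[0,0,1]])
    return cv2.undistortPoints(np.array(px,float).reshape(-1,1,2),M,k["distortion"])[:,0]
def plane(c,px,z):
    E=K[c]["extrinsics"];C=-E[:3,:3].T@E[:3,3]
    d=np.c_[norm(c,px),np.ones(len(norm(c,px)))]@E[:3,:3]
    return C+d*((z-C[2])/d[:,2])[:,None]
def tri(pt,ps):
    P=cv2.triangulatePoints(K["top"]["extrinsics"][:3],K["side"]["extrinsics"][:3],norm("top",pt).T,norm("side",ps).T)
    return (P[:3]/P[3]).T
def proj(c,P):
    k=K[c];M=np.array([[k["fx"],0,k["cx"]],[0,k["fy"],k["cy"]],[0,0,1]]);E=k["extrinsics"]
    return cv2.projectPoints(np.array(P,float).reshape(-1,3),cv2.Rodrigues(E[:3,:3])[0],E[:3,3],M,k["distortion"])[0][:,0]
def shot(c,name,box=None,s=1):
    im=cams.read_camera(c)[:,:,::-1].copy()
    if box: x,y,w,h=box; im=im[y:y+h,x:x+w]
    cv2.imwrite(f"pics/{name}.png",cv2.resize(im,None,fx=s,fy=s,interpolation=cv2.INTER_CUBIC))
def tool(target,yaw_y=None):
    "shift (fractions of 0.2 m) in tool axes to target TCP; turn wz fraction so tool y has heading yaw_y (deg), mod 180"
    o=monitor.get_obs();q=o["tool_rot"];r=R.from_quat([q[1],q[2],q[3],q[0]])
    s=r.inv().apply(np.array(target)-o["eef_pos"])/0.2
    y=r.apply([0,1,0]);h=np.degrees(np.arctan2(y[1],y[0]))
    out=dict(shift=s.round(4).tolist(),h=round(h,2))
    if yaw_y is not None:
        d=(yaw_y-h+90)%180-90; out["wz"]=round(-d/180,4)
    return out
E
python3 - <<'E'
from h import *
n=lambda a:np.round(a,4).tolist()
print("grip tri",n(tri([293.4,260.5],[345.3,202.6])),"case tri",n(tri([294.3,263.8],[338.1,220.9])))
print("grip top z.107",n(plane("top",[293.4,260.5],.107)),"case z.03",n(plane("top",[294.3,263.8],.03)), n(plane("side",[338.1,220.9],.03)))
print("deck",n(plane("top",[305.7,189.6],.05)),n(plane("side",[270.9,199.6],.05)),"tray",n(plane("top",[223.1,192.7],.0485)),"hinge",n(plane("top",[264.9,218.7],.076)),n(plane("side",[296.3,229.4],.076)))
im=cv2.imread("pics/top0.png")
hsv=cv2.cvtColor(im,cv2.COLOR_BGR2HSV)
# case mask incl. bands
m=cv2.inRange(hsv,(10,120,70),(35,255,255)); m[:230]=0;m[:,:252]=0;m[300:]=0;m[:,345:]=0
m=cv2.morphologyEx(m,cv2.MORPH_CLOSE,np.ones((15,15)))
c=max(cv2.findContours(m,0,2)[0],key=cv2.contourArea);b=cv2.boxPoints(cv2.minAreaRect(c));print("box px",n(b));W=plane("top",b,.06);print(n(W))
# stand corners subpixel-ish: metal/white mask crop
crop=cv2.resize(im[150:300,160:360],None,fx=4,fy=4,interpolation=cv2.INTER_CUBIC);cv2.imwrite("pics/crop1.png",crop)
E
```

```text
grip tri [[0.4452, -0.0573, 0.1055]] case tri [[0.4462, -0.0608, 0.0342]]
grip top z.107 [[0.4485, -0.0574, 0.107]] case z.03 [[0.4386, -0.0608, 0.03]] [[0.4535, -0.0644, 0.03]]
deck [[0.6255, -0.0843, 0.05]] [[0.6295, -0.0974, 0.05]] tray [[0.6122, 0.1245, 0.0485]] hinge [[0.5475, 0.0148, 0.076]] [[0.5513, 0.0166, 0.076]]
box px [[256.8280944824219, 263.618896484375], [264.29229736328125, 236.747802734375], [333.6618957519531, 256.0172119140625], [326.19769287109375, 282.8882141113281]]
[[0.437, 0.0319, 0.06], [0.5037, 0.0157, 0.06], [0.4613, -0.1567, 0.06], [0.3952, -0.1398, 0.06]]
```

View pics/crop1.png

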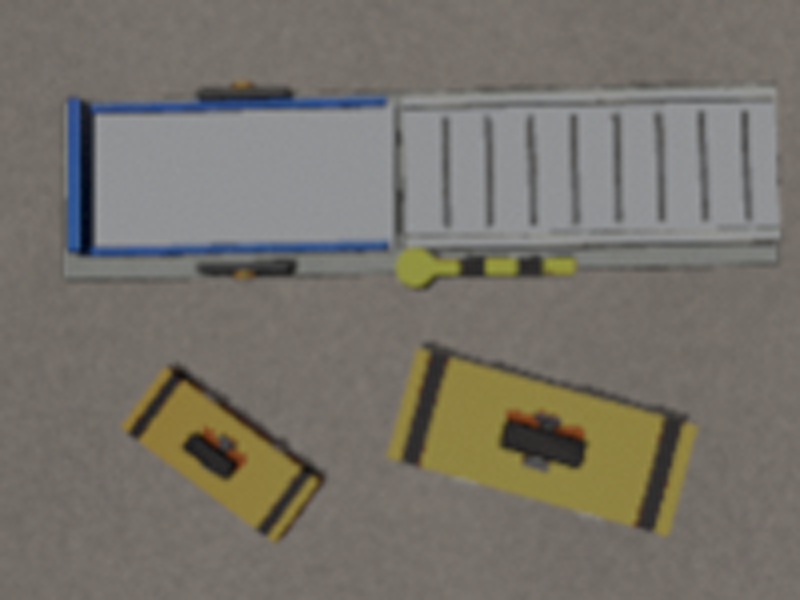

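The crop shows the large orange case, with its grip at about px (296,260). The stand runs to the left with its blue stop at px (180,193), the gate is open with its hinge at px (264,217), and the small orange case at px (214,263) is the decoy.

```bash
python3 - <<'E'
from h import *
n=lambda a:np.round(a,4).tolist()
f=lambda L,z:plane("top",[[160+u/4,150+v/4] for u,v in L],z)
r=f([(400,109),(772,100),(405,238),(777,227)],.06);print("rails",n(r))
t=f([(95,111),(385,104),(95,247),(388,243)],.0585);print("lips",n(t))
c=f([(425,345),(697,425),(668,535),(390,460)],.06);print("case",n(c),n(c.mean(0)))
print("grip",n(f([(543,442)],.122)))
for nm,P in(("rail",r),("lip",t)):
    a=(P[0]+P[2])/2;b=(P[1]+P[3])/2;d=a-b;print(nm,"mid",n((a+b)/2),"len",np.hypot(*d[:2]),"heading",np.degrees(np.arctan2(d[1],d[0])),"w",np.linalg.norm(P[0]-P[2]))
for P in((c[0]-c[1]),(c[3]-c[2])):print("case head",np.degrees(np.arctan2(P[1],P[0])))
print("hinge",n(f([(416,267)],.09)))
print(tool([.4475,-.06,.2],-14.5),tool([.4475,-.06,.088],-14.5))
E
```

```text
rails [[0.6524, 0.0314, 0.06], [0.6643, -0.2015, 0.06], [0.5712, 0.0255, 0.06], [0.5845, -0.2056, 0.06]]
lips [[0.6466, 0.2252, 0.0585], [0.6556, 0.041, 0.0585], [0.5601, 0.2207, 0.0585], [0.5679, 0.0361, 0.0585]]
case [[0.5051, 0.0109, 0.06], [0.4608, -0.1581, 0.06], [0.3932, -0.1418, 0.06], [0.4336, 0.0302, 0.06]] [0.4482, -0.0647, 0.06]
grip [[0.449, -0.0627, 0.122]]
rail mid [0.6181, -0.0876, 0.06] len 0.2322903262758183 heading 93.10261337140169 w 0.08138836121330105
lip mid [0.6076, 0.1308, 0.0585] len 0.18460743500707028 heading 92.60905999435232 w 0.08655811285384661
case head 75.31556717768545
case head 76.7613553704045
hinge [[0.5512, 0.0164, 0.09]]
{'shift': [-2.2428, -3.1171, 0.1565], 'h': np.float64(75.8), 'wz': np.float64(-0.4983)} {'shift': [-2.2428, -3.1171, 0.7165], 'h': np.float64(75.8), 'wz': np.float64(-0.4983)}
```

Emit:
{"api": "jog_arm", "payload": {"plan": [{"x": -0.98, "y": -0.42, "wz": 0.1667}, {"x": -0.98, "y": -0.42, "wz": 0.1667}, {"x": -0.98, "y": -0.42, "wz": 0.1667}, {"x": -0.98, "y": -0.42, "wz": 0.1667}, {"x": -0.98, "y": -0.42, "wz": 0.1667}, {"x": -0.98, "y": -0.42, "wz": 0.1667}, {"x": -0.98, "y": -0.42, "wz": 0.1667}, {"x": -0.98, "y": -0.42, "wz": 0.1667}], "hand": 1}}

```text
invalid input at $.plan[0]: expected keys x, y, z, wx, wy, wz
```

Emit:
{"api": "jog_arm", "payload": {"plan": [{"x": -0.98, "y": -0.19, "wz": 0.1667}, {"x": -0.98, "y": -0.19, "wz": 0.1667}, {"x": -0.98, "y": -0.19, "wz": 0.1667}, {"x": -0.98, "y": -0.19, "wz": 0.1667}, {"x": -0.98, "y": -0.19, "wz": 0.1667}, {"x": -0.98, "y": -0.19, "wz": 0.1667}, {"x": -0.98, "y": -0.19, "wz": 0.1667}, {"x": -0.98, "y": -0.19, "wz": 0.1667}]}}

```text
invalid input at $.plan[0]: expected keys x, y, z, wx, wy, wz
```

Emit:
{"api": "jog_arm", "payload": {"plan": [{"x": -0.955, "y": -0.114, "wz": 0.165}, {"x": -0.955, "y": -0.114, "wz": 0.165}, {"x": -0.955, "y": -0.114, "wz": 0.165}, {"x": -0.955, "y": -0.114, "wz": 0.165}, {"x": -0.955, "y": -0.114, "wz": 0.165}, {"x": -0.955, "y": -0.114, "wz": 0.165}, {"x": -0.955, "y": -0.114, "wz": 0.165}, {"x": -0.955, "y": -0.114, "wz": 0.165}]}}

```text
invalid input at $.plan[0]: expected keys x, y, z, wx, wy, wz
```

```bash
python3 - <<'E'
from h import *
print(monitor.get_obs()["t"],monitor.get_obs()["eef_pos"],tool([.4488,-.062,.2],-14))
E
```

```text
0.6 [0.16555548 0.65439222 0.23130097] {'shift': [-2.2515, -3.1252, 0.1565], 'h': np.float64(75.8), 'wz': np.float64(0.4989)}
```

All keys are needed in every row.

Emit:
{"api": "jog_arm", "payload": {"plan": [{"x": -0.98, "y": -0.42, "z": 0, "wx": 0, "wy": 0, "wz": 0.1667}, {"x": -0.98, "y": -0.42, "z": 0, "wx": 0, "wy": 0, "wz": 0.1667}, {"x": -0.98, "y": -0.42, "z": 0, "wx": 0, "wy": 0, "wz": 0.1667}, {"x": -0.98, "y": -0.42, "z": 0, "wx": 0, "wy": 0, "wz": 0.1667}, {"x": -0.98, "y": -0.42, "z": 0, "wx": 0, "wy": 0, "wz": 0.1667}, {"x": -0.98, "y": -0.42, "z": 0, "wx": 0, "wy": 0, "wz": 0.1667}, {"x": -0.98, "y": -0.42, "z": 0, "wx": 0, "wy": 0, "wz": 0.1667}, {"x": -0.98, "y": -0.42, "z": 0, "wx": 0, "wy": 0, "wz": 0.1667}], "hand": 1}}

```text
t: 1.27
eef_pos: [0.335, 0.5249, 0.2315]
tool_rot: [-0.0, 0.377, 0.926, 0.0]
contact_force: [-0.1, 0.4, -0.3]
gripper_width: 1.005
```

Emit:
{"api": "jog_arm", "payload": {"plan": [{"x": -0.98, "y": -0.19, "z": 0, "wx": 0, "wy": 0, "wz": 0.1667}, {"x": -0.98, "y": -0.19, "z": 0, "wx": 0, "wy": 0, "wz": 0.1667}, {"x": -0.98, "y": -0.19, "z": 0, "wx": 0, "wy": 0, "wz": 0.1667}, {"x": -0.98, "y": -0.19, "z": 0, "wx": 0, "wy": 0, "wz": 0.1667}, {"x": -0.98, "y": -0.19, "z": 0, "wx": 0, "wy": 0, "wz": 0.1667}, {"x": -0.98, "y": -0.19, "z": 0, "wx": 0, "wy": 0, "wz": 0.1667}, {"x": -0.98, "y": -0.19, "z": 0, "wx": 0, "wy": 0, "wz": 0.1667}, {"x": -0.98, "y": -0.19, "z": 0, "wx": 0, "wy": 0, "wz": 0.1667}]}}

```text
t: 1.93
eef_pos: [0.4475, 0.3632, 0.2313]
tool_rot: [-0.001, 0.602, 0.798, 0.0]
contact_force: [-0.6, 0.4, -0.2]
gripper_width: 1.002
```

Emit:
{"api": "jog_arm", "payload": {"plan": [{"x": -0.955, "y": -0.114, "z": 0, "wx": 0, "wy": 0, "wz": 0.165}, {"x": -0.955, "y": -0.114, "z": 0, "wx": 0, "wy": 0, "wz": 0.165}, {"x": -0.955, "y": -0.114, "z": 0, "wx": 0, "wy": 0, "wz": 0.165}, {"x": -0.955, "y": -0.114, "z": 0, "wx": 0, "wy": 0, "wz": 0.165}, {"x": -0.955, "y": -0.114, "z": 0, "wx": 0, "wy": 0, "wz": 0.165}, {"x": -0.955, "y": -0.114, "z": 0, "wx": 0, "wy": 0, "wz": 0.165}, {"x": -0.955, "y": -0.114, "z": 0, "wx": 0, "wy": 0, "wz": 0.165}, {"x": -0.955, "y": -0.114, "z": 0, "wx": 0, "wy": 0, "wz": 0.165}]}}

```text
t: 2.6
eef_pos: [0.4776, 0.1761, 0.231]
tool_rot: [-0.001, 0.785, 0.619, 0.0]
contact_force: [0.4, 0.3, 0.7]
gripper_width: 1.002
```

```bash
python3 - <<'E'
from h import *
print(monitor.get_obs()["t"],monitor.get_obs()["eef_pos"],monitor.get_obs()["q"].round(2),tool([.4488,-.062,.2],-14))
E
```

```text
2.6 [0.47757198 0.1761296  0.23096186] [-0.93  0.22  0.53  1.97 -0.13  0.98 -0.57] {'shift': [-1.1918, 0.1375, 0.152], 'h': np.float64(-13.46), 'wz': np.float64(0.003)}
```

Emit:
{"api": "jog_arm", "payload": {"plan": [{"x": -1.0, "y": 0.1375, "z": 0, "wx": 0, "wy": 0, "wz": 0.003}, {"x": -1.0, "y": 0.1375, "z": 0, "wx": 0, "wy": 0, "wz": 0.003}, {"x": -1.0, "y": 0.1375, "z": 0, "wx": 0, "wy": 0, "wz": 0.003}, {"x": -1.0, "y": 0.1375, "z": 0, "wx": 0, "wy": 0, "wz": 0.003}, {"x": -1.0, "y": 0.1375, "z": 0, "wx": 0, "wy": 0, "wz": 0.003}, {"x": -1.0, "y": 0.1375, "z": 0, "wx": 0, "wy": 0, "wz": 0.003}, {"x": -1.0, "y": 0.1375, "z": 0, "wx": 0, "wy": 0, "wz": 0.003}]}}

```text
t: 3.18
eef_pos: [0.4581, -0.0242, 0.2307]
tool_rot: [-0.001, 0.788, 0.616, 0.001]
contact_force: [0.8, 0.7, -0.3]
gripper_width: 0.999
```

Emit:
{"api": "jog_arm", "payload": {"plan": [{"x": -0.192, "y": 0, "z": 0.1, "wx": 0, "wy": 0, "wz": 0}, {"x": -0.192, "y": 0, "z": 0.152, "wx": 0, "wy": 0, "wz": 0}, {"x": -0.192, "y": 0, "z": 0.152, "wx": 0, "wy": 0, "wz": 0}, {"x": -0.192, "y": 0, "z": 0.152, "wx": 0, "wy": 0, "wz": 0}]}}

```text
t: 3.52
eef_pos: [0.4493, -0.0589, 0.1999]
tool_rot: [-0.002, 0.787, 0.617, 0.0]
contact_force: [0.1, -0.5, 0.5]
gripper_width: 0.997
```

```bash
python3 - <<'E'
from h import *
o=monitor.get_obs()
print(o["t"],o["eef_pos"],o["q"].round(2),tool([.4488,-.062,.088],-14))
shot("top","t2",(230,210,140,105),4);shot("side","s2",(270,130,140,130),4)
a,b=[cv2.imread(f"pics/{k}.png") for k in("t2","s2")]
b=cv2.resize(b,(0,0),fx=420/520,fy=420/520);a=cv2.resize(a,(0,0),fx=.6,fy=.6);b=cv2.resize(b,(452,420))
a=cv2.copyMakeBorder(a,0,420-a.shape[0],0,0,0);cv2.imwrite("pics/c2.png",np.hstack([a,b]))
E
```

```text
3.5167 [ 0.44929298 -0.0589486   0.19992193] [-0.61  0.16  0.68  2.13 -0.14  0.89 -0.09] {'shift': [-0.0167, 0.0026, 0.5596], 'h': np.float64(-13.77), 'wz': np.float64(0.0013)}
```

View pics/c2.png

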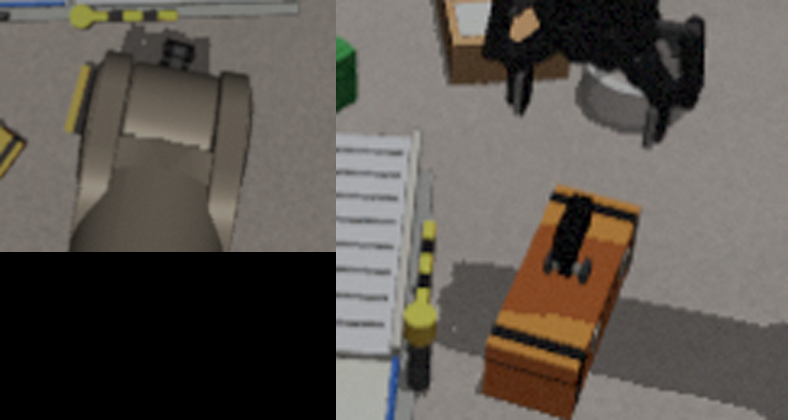

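The gripper is over the case's handle, with the grip centred between the fingers as far as the side view shows. Descending.

Emit:
{"api": "jog_arm", "payload": {"plan": [{"x": -0.017, "y": 0.002, "z": 0.2, "wx": 0, "wy": 0, "wz": 0}, {"x": -0.017, "y": 0.002, "z": 0.36, "wx": 0, "wy": 0, "wz": 0}, {"x": -0.017, "y": 0.002, "z": 0.45, "wx": 0, "wy": 0, "wz": 0}, {"x": -0.017, "y": 0.002, "z": 0.52, "wx": 0, "wy": 0, "wz": 0}, {"x": -0.017, "y": 0.002, "z": 0.56, "wx": 0, "wy": 0, "wz": 0}, {"x": -0.017, "y": 0.002, "z": 0.56, "wx": 0, "wy": 0, "wz": 0}, {"x": -0.017, "y": 0.002, "z": 0.56, "wx": 0, "wy": 0, "wz": 0}]}}

```text
t: 4.2
eef_pos: [0.4504, -0.0616, 0.0892]
tool_rot: [-0.001, 0.786, 0.618, 0.001]
contact_force: [-0.4, -0.0, -0.2]
gripper_width: 0.999
```

Emit:
{"api": "jog_arm", "payload": {"plan": [{"x": 0, "y": 0, "z": 0, "wx": 0, "wy": 0, "wz": 0}, {"x": 0, "y": 0, "z": 0, "wx": 0, "wy": 0, "wz": 0}, {"x": 0, "y": 0, "z": 0, "wx": 0, "wy": 0, "wz": 0}, {"x": 0, "y": 0, "z": 0, "wx": 0, "wy": 0, "wz": 0}, {"x": 0, "y": 0, "z": 0, "wx": 0, "wy": 0, "wz": 0}, {"x": 0, "y": 0, "z": 0, "wx": 0, "wy": 0, "wz": 0}, {"x": 0, "y": 0, "z": 0, "wx": 0, "wy": 0, "wz": 0}, {"x": 0, "y": 0, "z": 0, "wx": 0, "wy": 0, "wz": 0}, {"x": 0, "y": 0, "z": 0, "wx": 0, "wy": 0, "wz": 0}, {"x": 0, "y": 0, "z": 0, "wx": 0, "wy": 0, "wz": 0}], "hand": -1, "grip_force": 70}}

```text
t: 5.03
eef_pos: [0.45, -0.0614, 0.0895]
tool_rot: [-0.002, 0.786, 0.618, 0.001]
contact_force: [-2.3, 1.4, 6.8]
gripper_width: 0.197
```

Emit:
{"api": "jog_arm", "payload": {"plan": [{"x": 0, "y": 0, "z": -0.04, "wx": 0, "wy": 0, "wz": 0}, {"x": 0, "y": 0, "z": -0.1, "wx": 0, "wy": 0, "wz": 0}, {"x": 0, "y": 0, "z": -0.18, "wx": 0, "wy": 0, "wz": 0}, {"x": 0, "y": 0, "z": -0.3, "wx": 0, "wy": 0, "wz": 0}, {"x": 0, "y": 0, "z": -0.42, "wx": 0, "wy": 0, "wz": 0}, {"x": 0, "y": 0, "z": -0.54, "wx": 0, "wy": 0, "wz": 0}, {"x": 0, "y": 0, "z": -0.65, "wx": 0, "wy": 0, "wz": 0}, {"x": 0, "y": 0, "z": -0.7, "wx": 0, "wy": 0, "wz": 0}, {"x": 0, "y": 0, "z": -0.7, "wx": 0, "wy": 0, "wz": 0}, {"x": 0, "y": 0, "z": -0.7, "wx": 0, "wy": 0, "wz": 0}, {"x": 0, "y": 0, "z": -0.7, "wx": 0, "wy": 0, "wz": 0}]}}

```text
t: 5.95
eef_pos: [0.4487, -0.0618, 0.228]
tool_rot: [-0.002, 0.786, 0.618, 0.0]
contact_force: [-0.4, -0.6, -6.1]
gripper_width: 0.196
```

```bash
python3 - <<'E'
from h import *
o=monitor.get_obs();print(o["t"],o["contact_force"],o["torque"],o["q"].round(2))
print(tool([.61,-.088,.2295],2.8))
shot("side","s3",(230,90,200,150),4)
E
```

```text
5.95 [-0.40019391 -0.61550832 -6.06488686] [-0.11873607 -0.0233161  -0.02292517] [-0.65  0.12  0.71  2.1  -0.1   0.96 -0.12]
{'shift': [0.0638, 0.8146, -0.0102], 'h': np.float64(-13.69), 'wz': np.float64(-0.0916)}
```

View pics/s3.png

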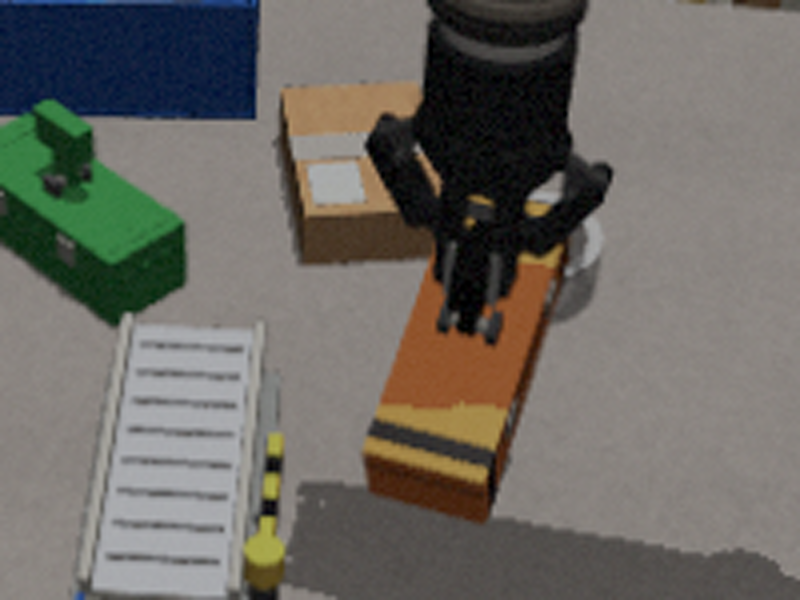

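```bash
python3 - <<'E'
from h import *
o=monitor.get_obs();q=o["tool_rot"]
g=o["eef_pos"]+[0,0,.0187]; h=np.radians(76.3)
for tilt in(-.35,.35):
    # pivot 41mm below grip; +tilt : +x(case, world +y) end down
    Rz=R.from_euler("z",h);Ry=R.from_euler("y",tilt)
    P=np.array([[x,y,z-.066] for x in(.09,-.09) for y in(.035,-.035) for z in(.06,0)])
    W=(Rz*Ry).apply(P)+g-[0,0,.041]
    px=proj("side",W);print(tilt,((px-[230,90])*4).round().tolist())
E
```

```text
-0.35 [[489.0, 405.0], [468.0, 505.0], [361.0, 371.0], [344.0, 471.0], [553.0, 294.0], [534.0, 383.0], [442.0, 266.0], [425.0, 355.0]]
0.35 [[479.0, 481.0], [479.0, 523.0], [358.0, 447.0], [364.0, 491.0], [568.0, 210.0], [564.0, 262.0], [453.0, 182.0], [454.0, 235.0]]
```

The case matches the +0.35 rad projection: its near end (world +y) hangs low, and the wrist moment agrees. The blue stop is also towards +y, so only a turn of about 16° is needed.

Emit:
{"api": "jog_arm", "payload": {"plan": [{"x": 0.01, "y": 0.12, "z": 0, "wx": 0, "wy": 0, "wz": -0.01}, {"x": 0.03, "y": 0.3, "z": 0, "wx": 0, "wy": 0, "wz": -0.03}, {"x": 0.04, "y": 0.45, "z": 0, "wx": 0, "wy": 0, "wz": -0.05}, {"x": 0.055, "y": 0.6, "z": 0, "wx": 0, "wy": 0, "wz": -0.07}, {"x": 0.065, "y": 0.73, "z": 0, "wx": 0, "wy": 0, "wz": -0.085}, {"x": 0.073, "y": 0.81, "z": 0, "wx": 0, "wy": 0, "wz": -0.0916}, {"x": 0.073, "y": 0.8535, "z": 0, "wx": 0, "wy": 0, "wz": -0.0916}, {"x": 0.073, "y": 0.8535, "z": 0, "wx": 0, "wy": 0, "wz": -0.0916}, {"x": 0.073, "y": 0.8535, "z": 0, "wx": 0, "wy": 0, "wz": -0.0916}, {"x": 0.073, "y": 0.8535, "z": 0, "wx": 0, "wy": 0, "wz": -0.0916}]}}

```text
t: 6.83
eef_pos: [0.6163, -0.0882, 0.2265]
tool_rot: [-0.003, 0.69, 0.724, -0.001]
contact_force: [0.3, 0.4, -6.7]
gripper_width: 0.199
```

```bash
python3 - <<'E'
from h import *
o=monitor.get_obs();print(o["t"],o["eef_pos"],o["q"].round(2))
print(tool([.618,-.088,.139],2.8))
shot("side","s4",(220,110,140,130),4)
E
```

```text
6.8333 [ 0.61632624 -0.0881564   0.22651983] [-0.41  0.45  0.63  1.72 -0.3   1.07  0.36]
{'shift': [-0.0014, 0.0107, 0.4375], 'h': np.float64(2.73), 'wz': np.float64(-0.0004)}
```

View pics/s4.png

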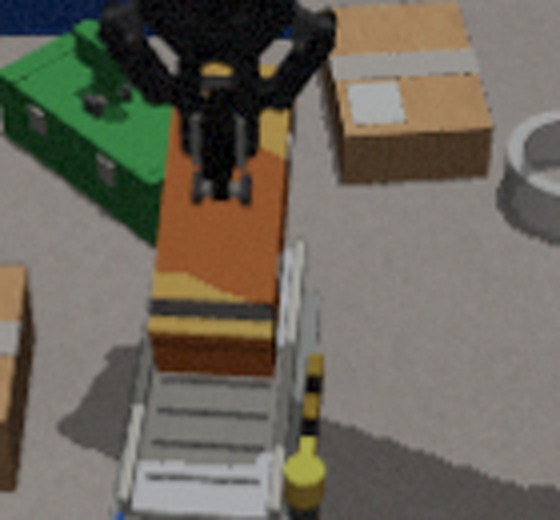

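```bash
python3 - <<'E'
from h import *
im=cv2.imread("pics/side0.png")
u=np.array([-.048,.9988,0]);v=np.array([-.9988,-.048,0]);d=np.array([.618,-.088,.06])
L=[]
for s in(-.1,0,.1):
    for w in(-.041,.041): L.append(d+s*u+w*v)
px=proj("side",L);o=(220,160);c=cv2.resize(im[160:300,220:330],None,fx=4,fy=4,interpolation=cv2.INTER_CUBIC)
for i in(0,1):
    a,b=((px[[i,4+i]]-o)*4).astype(int);cv2.line(c,tuple(map(int,a)),tuple(map(int,b)),(0,0,255),1)
cv2.imwrite("pics/r5.png",c)
E
```

```text
(no output)
```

View pics/r5.png

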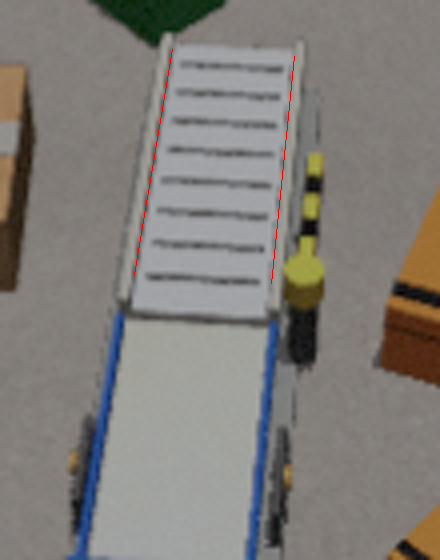

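The red projected rail lines lie on the channel's inner edges, so the deck pose is confirmed. Lowering slowly.

Emit:
{"api": "jog_arm", "payload": {"plan": [{"x": 0, "y": 0.009, "z": 0.08, "wx": 0, "wy": 0, "wz": 0}, {"x": 0, "y": 0.009, "z": 0.16, "wx": 0, "wy": 0, "wz": 0}, {"x": 0, "y": 0.009, "z": 0.21, "wx": 0, "wy": 0, "wz": 0}, {"x": 0, "y": 0.009, "z": 0.25, "wx": 0, "wy": 0, "wz": 0}, {"x": 0, "y": 0.009, "z": 0.28, "wx": 0, "wy": 0, "wz": 0}, {"x": 0, "y": 0.009, "z": 0.31, "wx": 0, "wy": 0, "wz": 0}, {"x": 0, "y": 0.009, "z": 0.34, "wx": 0, "wy": 0, "wz": 0}, {"x": 0, "y": 0.009, "z": 0.365, "wx": 0, "wy": 0, "wz": 0}, {"x": 0, "y": 0.009, "z": 0.39, "wx": 0, "wy": 0, "wz": 0}, {"x": 0, "y": 0.009, "z": 0.41, "wx": 0, "wy": 0, "wz": 0}, {"x": 0, "y": 0.009, "z": 0.425, "wx": 0, "wy": 0, "wz": 0}, {"x": 0, "y": 0.009, "z": 0.425, "wx": 0, "wy": 0, "wz": 0}]}}

```text
t: 7.88
eef_pos: [0.6177, -0.0869, 0.141]
tool_rot: [-0.004, 0.69, 0.724, -0.0]
contact_force: [1.0, -0.3, -4.7]
gripper_width: 0.201
```

```bash
python3 - <<'E'
from h import *
o=monitor.get_obs();print(o["t"],o["eef_pos"],o["contact_force"])
print(tool([.618,-.088,.1395],2.8))
E
```

```text
7.8833 [ 0.61765624 -0.08688281  0.1410027 ] [ 1.00411883 -0.32701974 -4.67541364]
{'shift': [-0.0057, 0.0015, 0.0075], 'h': np.float64(2.76), 'wz': np.float64(-0.0002)}
```

Emit:
{"api": "jog_arm", "payload": {"plan": [{"x": 0, "y": 0, "z": 0.005, "wx": 0, "wy": 0, "wz": 0}, {"x": 0, "y": 0, "z": 0.01, "wx": 0, "wy": 0, "wz": 0}, {"x": 0, "y": 0, "z": 0.01, "wx": 0, "wy": 0, "wz": 0}, {"x": 0, "y": 0, "z": 0.01, "wx": 0, "wy": 0, "wz": 0}]}}

```text
t: 8.22
eef_pos: [0.6177, -0.0868, 0.1397]
tool_rot: [-0.004, 0.69, 0.724, 0.0]
contact_force: [-2.5, -1.4, 4.2]
gripper_width: 0.199
```

Emit:
{"api": "jog_arm", "payload": {"plan": [{"x": 0, "y": 0, "z": 0, "wx": 0, "wy": 0, "wz": 0}, {"x": 0, "y": 0, "z": 0, "wx": 0, "wy": 0, "wz": 0}, {"x": 0, "y": 0, "z": 0, "wx": 0, "wy": 0, "wz": 0}, {"x": 0, "y": 0, "z": 0, "wx": 0, "wy": 0, "wz": 0}, {"x": 0, "y": 0, "z": 0, "wx": 0, "wy": 0, "wz": 0}, {"x": 0, "y": 0, "z": 0, "wx": 0, "wy": 0, "wz": 0}], "hand": 0.3}}

```text
t: 8.72
eef_pos: [0.6178, -0.0867, 0.1397]
tool_rot: [-0.004, 0.69, 0.724, 0.0]
contact_force: [0.6, 0.4, 1.4]
gripper_width: 0.65
```

Emit:
{"api": "jog_arm", "payload": {"plan": [{"x": 0, "y": 0, "z": -0.06, "wx": 0, "wy": 0, "wz": 0}, {"x": 0, "y": 0, "z": -0.15, "wx": 0, "wy": 0, "wz": 0}, {"x": 0, "y": 0, "z": -0.3, "wx": 0, "wy": 0, "wz": 0}, {"x": 0, "y": 0, "z": -0.45, "wx": 0, "wy": 0, "wz": 0}, {"x": 0, "y": 0, "z": -0.45, "wx": 0, "wy": 0, "wz": 0}, {"x": 0, "y": 0, "z": -0.45, "wx": 0, "wy": 0, "wz": 0}]}}

```text
t: 9.22
eef_pos: [0.6196, -0.0876, 0.2325]
tool_rot: [-0.002, 0.69, 0.724, 0.002]
contact_force: [-0.4, 0.2, 0.1]
gripper_width: 0.652
```

```bash
python3 - <<'E'
from h import *
o=monitor.get_obs();print(o["t"],o["eef_pos"],o["q"].round(2))
u=np.array([-.048,.9988,0]);d=np.array([.618,-.088,0])
for s in(-.125,-.1):
  for z in(.225,.085): print(s,z,(d+s*u).round(4),tool((d+s*u)+[0,0,z],2.8))
shot("side","s6",(220,110,140,130),4)
E
```

```text
9.2167 [ 0.61961018 -0.08759892  0.23247692] [-0.42  0.45  0.63  1.71 -0.3   1.08  0.36]
-0.125 0.225 [ 0.624  -0.2128  0.    ] {'shift': [-0.6268, -0.0082, 0.034], 'h': np.float64(2.76), 'wz': np.float64(-0.0002)}
-0.125 0.085 [ 0.624  -0.2128  0.    ] {'shift': [-0.6306, -0.008, 0.734], 'h': np.float64(2.76), 'wz': np.float64(-0.0002)}
-0.1 0.225 [ 0.6228 -0.1879  0.    ] {'shift': [-0.5018, -0.0082, 0.0347], 'h': np.float64(2.76), 'wz': np.float64(-0.0002)}
-0.1 0.085 [ 0.6228 -0.1879  0.    ] {'shift': [-0.5056, -0.008, 0.7347], 'h': np.float64(2.76), 'wz': np.float64(-0.0002)}
```

View pics/s6.png

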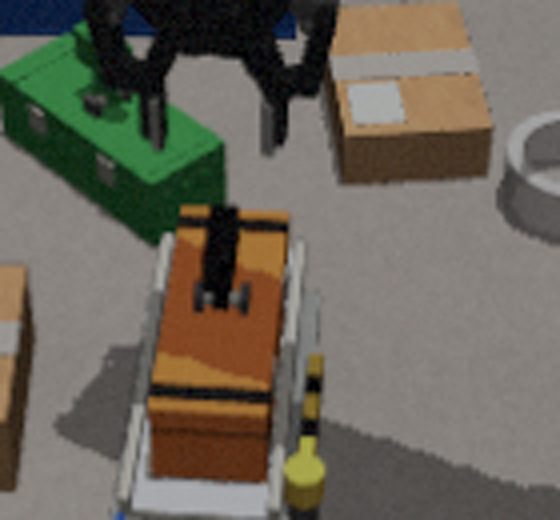

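The case sits flat in the channel and is released. Now I go behind it.

Emit:
{"api": "jog_arm", "payload": {"plan": [{"x": -0.2, "y": -0.008, "z": 0, "wx": 0, "wy": 0, "wz": 0}, {"x": -0.4, "y": -0.008, "z": 0, "wx": 0, "wy": 0, "wz": 0}, {"x": -0.58, "y": -0.008, "z": 0, "wx": 0, "wy": 0, "wz": 0}, {"x": -0.63, "y": -0.008, "z": 0, "wx": 0, "wy": 0, "wz": 0}, {"x": -0.63, "y": -0.008, "z": 0, "wx": 0, "wy": 0, "wz": 0}, {"x": -0.63, "y": -0.008, "z": 0.15, "wx": 0, "wy": 0, "wz": 0}, {"x": -0.63, "y": -0.008, "z": 0.34, "wx": 0, "wy": 0, "wz": 0}, {"x": -0.63, "y": -0.008, "z": 0.53, "wx": 0, "wy": 0, "wz": 0}, {"x": -0.63, "y": -0.008, "z": 0.7, "wx": 0, "wy": 0, "wz": 0}, {"x": -0.63, "y": -0.008, "z": 0.77, "wx": 0, "wy": 0, "wz": 0}, {"x": -0.63, "y": -0.008, "z": 0.77, "wx": 0, "wy": 0, "wz": 0}], "hand": -0.3}}

```text
t: 10.18
eef_pos: [0.6199, -0.2094, 0.0717]
tool_rot: [-0.007, 0.689, 0.725, -0.001]
contact_force: [-0.3, 1.1, -0.3]
gripper_width: 0.351
```

```bash
python3 - <<'E'
from h import *
o=monitor.get_obs();print(o["t"],o["eef_pos"],o["q"].round(2),o["gripper_width"])
u=np.array([-.048,.9988,0]);d=np.array([.618,-.088,0])
for s in(.06,.123,):print(s,tool((d+s*u)+[0,0,.08],2.8))
E
```

```text
10.1833 [ 0.6198555  -0.20940212  0.07173509] [-0.14  0.69  0.53  1.74 -0.45  0.85  0.66] 0.35102378835740766
0.06 {'shift': [0.907, 0.0212, -0.0334], 'h': np.float64(2.87), 'wz': np.float64(0.0004)}
0.123 {'shift': [1.222, 0.0218, -0.0306], 'h': np.float64(2.87), 'wz': np.float64(0.0004)}
```

Emit:
{"api": "jog_arm", "payload": {"plan": [{"x": 0.04, "y": 0.02, "z": -0.035, "wx": 0, "wy": 0, "wz": 0}, {"x": 0.1, "y": 0.02, "z": -0.035, "wx": 0, "wy": 0, "wz": 0}, {"x": 0.16, "y": 0.02, "z": -0.035, "wx": 0, "wy": 0, "wz": 0}, {"x": 0.22, "y": 0.02, "z": -0.035, "wx": 0, "wy": 0, "wz": 0}, {"x": 0.29, "y": 0.02, "z": -0.035, "wx": 0, "wy": 0, "wz": 0}, {"x": 0.36, "y": 0.02, "z": -0.035, "wx": 0, "wy": 0, "wz": 0}, {"x": 0.43, "y": 0.02, "z": -0.035, "wx": 0, "wy": 0, "wz": 0}, {"x": 0.5, "y": 0.02, "z": -0.035, "wx": 0, "wy": 0, "wz": 0}, {"x": 0.57, "y": 0.02, "z": -0.035, "wx": 0, "wy": 0, "wz": 0}, {"x": 0.63, "y": 0.02, "z": -0.035, "wx": 0, "wy": 0, "wz": 0}, {"x": 0.68, "y": 0.02, "z": -0.035, "wx": 0, "wy": 0, "wz": 0}, {"x": 0.72, "y": 0.02, "z": -0.035, "wx": 0, "wy": 0, "wz": 0}]}}

```text
t: 11.18
eef_pos: [0.618, -0.0654, 0.0821]
tool_rot: [-0.005, 0.689, 0.725, -0.0]
contact_force: [0.6, -7.2, 6.2]
gripper_width: 0.352
```

```bash
python3 - <<'E'
from h import *
o=monitor.get_obs();print(o["t"],o["eef_pos"],o["contact_force"])
u=np.array([-.048,.9988,0]);d=np.array([.618,-.088,0])
print("s",(o["eef_pos"]-d)@u)
for s in(.125,):print(s,tool((d+s*u)+[0,0,.084],2.8))
shot("side","s7",(200,140,140,150),4)
E
```

```text
11.1833 [ 0.61798936 -0.06543948  0.08206886] [ 0.57841571 -7.22762939  6.22326052]
s 0.022533953074713956
0.125 {'shift': [0.5124, -0.0042, -0.0061], 'h': np.float64(2.89), 'wz': np.float64(0.0005)}
```

View pics/s7.png

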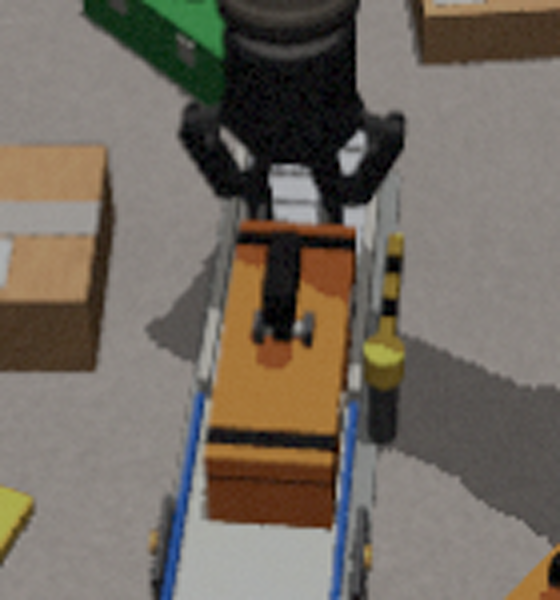

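Emit:
{"api": "jog_arm", "payload": {"plan": [{"x": 0.05, "y": -0.004, "z": -0.01, "wx": 0, "wy": 0, "wz": 0}, {"x": 0.1, "y": -0.004, "z": -0.015, "wx": 0, "wy": 0, "wz": 0}, {"x": 0.15, "y": -0.004, "z": -0.02, "wx": 0, "wy": 0, "wz": 0}, {"x": 0.2, "y": -0.004, "z": -0.02, "wx": 0, "wy": 0, "wz": 0}, {"x": 0.25, "y": -0.004, "z": -0.02, "wx": 0, "wy": 0, "wz": 0}, {"x": 0.3, "y": -0.004, "z": -0.02, "wx": 0, "wy": 0, "wz": 0}, {"x": 0.35, "y": -0.004, "z": -0.02, "wx": 0, "wy": 0, "wz": 0}, {"x": 0.4, "y": -0.004, "z": -0.02, "wx": 0, "wy": 0, "wz": 0}, {"x": 0.43, "y": -0.004, "z": -0.02, "wx": 0, "wy": 0, "wz": 0}, {"x": 0.45, "y": -0.004, "z": -0.02, "wx": 0, "wy": 0, "wz": 0}]}}

```text
t: 12.07
eef_pos: [0.6129, 0.0275, 0.0869]
tool_rot: [-0.006, 0.688, 0.726, 0.0]
contact_force: [-0.7, -5.1, 3.4]
gripper_width: 0.351
```

```bash
python3 - <<'E'
from h import *
o=monitor.get_obs();print(o["t"],o["eef_pos"],o["contact_force"])
u=np.array([-.048,.9988,0]);d=np.array([.618,-.088,0])
print("s",(o["eef_pos"]-d)@u)
for s in(.125,):print(s,tool((d+s*u)+[0,0,.088],2.8))
shot("side","s8",(200,160,140,150),4)
E
```

```text
12.0667 [0.61285009 0.02746277 0.08687801] [-0.65349601 -5.11407315  3.35061635]
s 0.11557141156383213
0.125 {'shift': [0.0471, -0.0018, -0.0052], 'h': np.float64(3.03), 'wz': np.float64(0.0013)}
```

View pics/s8.png

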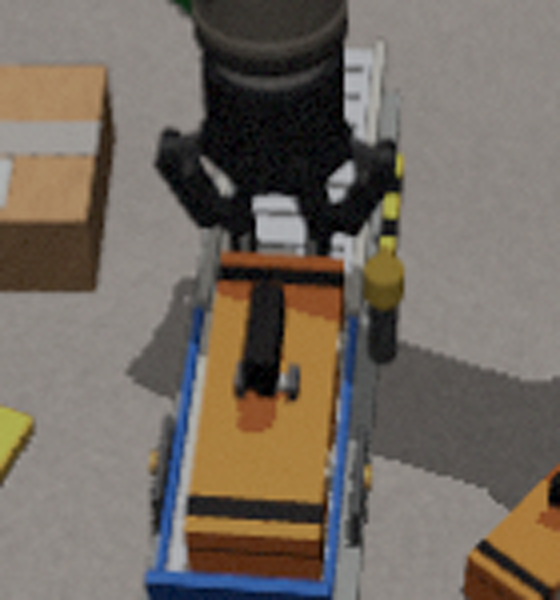

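The tray is tipped and the case is almost at the blue stop. I push the last millimetres, watching the force.

Emit:
{"api": "jog_arm", "payload": {"plan": [{"x": 0.015, "y": 0, "z": 0, "wx": 0, "wy": 0, "wz": 0}, {"x": 0.025, "y": 0, "z": 0, "wx": 0, "wy": 0, "wz": 0}, {"x": 0.035, "y": 0, "z": 0, "wx": 0, "wy": 0, "wz": 0}, {"x": 0.04, "y": 0, "z": 0, "wx": 0, "wy": 0, "wz": 0}, {"x": 0.04, "y": 0, "z": 0, "wx": 0, "wy": 0, "wz": 0}]}}

```text
t: 12.53
eef_pos: [0.6127, 0.035, 0.0873]
tool_rot: [-0.005, 0.688, 0.725, 0.001]
contact_force: [-0.2, -5.0, 3.2]
gripper_width: 0.347
```

Emit:
{"api": "jog_arm", "payload": {"plan": [{"x": 0.008, "y": 0, "z": 0, "wx": 0, "wy": 0, "wz": 0}, {"x": 0.015, "y": 0, "z": 0, "wx": 0, "wy": 0, "wz": 0}, {"x": 0.02, "y": 0, "z": 0, "wx": 0, "wy": 0, "wz": 0}, {"x": 0.02, "y": 0, "z": 0, "wx": 0, "wy": 0, "wz": 0}]}}

```text
t: 12.87
eef_pos: [0.6128, 0.0378, 0.0879]
tool_rot: [-0.005, 0.689, 0.725, 0.0]
contact_force: [-0.0, -4.5, 4.8]
gripper_width: 0.352
```

Emit:
{"api": "jog_arm", "payload": {"plan": [{"x": 0.01, "y": 0, "z": 0, "wx": 0, "wy": 0, "wz": 0}, {"x": 0.015, "y": 0, "z": 0, "wx": 0, "wy": 0, "wz": 0}, {"x": 0.015, "y": 0, "z": 0, "wx": 0, "wy": 0, "wz": 0}]}}

```text
t: 13.12
eef_pos: [0.6129, 0.0394, 0.0884]
tool_rot: [-0.004, 0.689, 0.724, 0.0]
contact_force: [-0.7, -4.5, 6.2]
gripper_width: 0.352
```

Emit:
{"api": "jog_arm", "payload": {"plan": [{"x": 0.01, "y": 0, "z": 0, "wx": 0, "wy": 0, "wz": 0}, {"x": 0.02, "y": 0, "z": 0, "wx": 0, "wy": 0, "wz": 0}, {"x": 0.02, "y": 0, "z": 0, "wx": 0, "wy": 0, "wz": 0}]}}

```text
t: 13.37
eef_pos: [0.613, 0.0424, 0.0889]
tool_rot: [-0.004, 0.69, 0.724, 0.0]
contact_force: [0.5, -3.8, 3.6]
gripper_width: 0.351
```

```bash
python3 - <<'E'
from h import *
o=monitor.get_obs();print(o["t"],o["eef_pos"],o["contact_force"])
u=np.array([-.048,.9988,0]);d=np.array([.618,-.088,0])
print("s",(o["eef_pos"]-d)@u)
shot("side","s9",(220,210,90,100),6)
E
```

```text
13.3667 [0.61299211 0.0424263  0.08894956] [ 0.48832044 -3.76851011  3.62433696]
s 0.1305101694346824
```

View pics/s9.png

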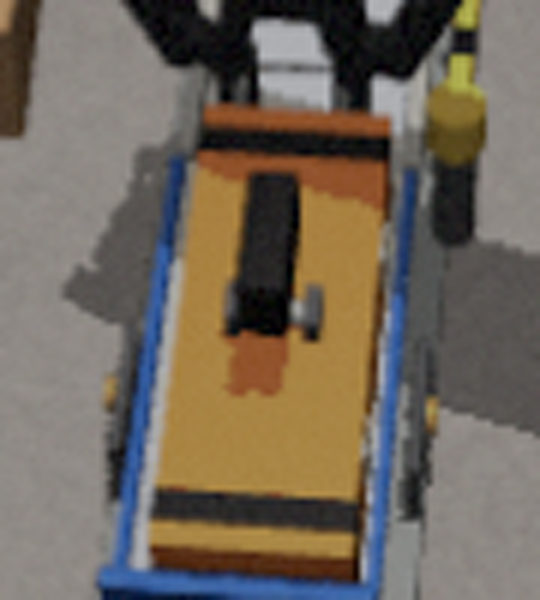

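Emit:
{"api": "jog_arm", "payload": {"plan": [{"x": 0.01, "y": 0, "z": 0, "wx": 0, "wy": 0, "wz": 0}, {"x": 0.02, "y": 0, "z": 0, "wx": 0, "wy": 0, "wz": 0}, {"x": 0.02, "y": 0, "z": 0, "wx": 0, "wy": 0, "wz": 0}]}}

```text
t: 13.67
eef_pos: [0.6123, 0.0453, 0.0886]
tool_rot: [-0.004, 0.69, 0.724, -0.0]
contact_force: [0.4, -6.6, 1.2]
gripper_width: 0.351
```

Emit:
{"api": "jog_arm", "payload": {"plan": [{"x": 0.01, "y": 0, "z": 0, "wx": 0, "wy": 0, "wz": 0}, {"x": 0.02, "y": 0, "z": 0, "wx": 0, "wy": 0, "wz": 0}, {"x": 0.02, "y": 0, "z": 0, "wx": 0, "wy": 0, "wz": 0}]}}

```text
t: 13.92
eef_pos: [0.6121, 0.0455, 0.0888]
tool_rot: [-0.002, 0.691, 0.723, -0.002]
contact_force: [0.9, -10.9, 2.9]
gripper_width: 0.348
```

Emit:
{"api": "jog_arm", "payload": {"plan": [{"x": 0.015, "y": 0, "z": 0, "wx": 0, "wy": 0, "wz": 0}, {"x": 0.025, "y": 0, "z": 0, "wx": 0, "wy": 0, "wz": 0}, {"x": 0.025, "y": 0, "z": 0, "wx": 0, "wy": 0, "wz": 0}]}}

```text
t: 14.17
eef_pos: [0.6117, 0.0457, 0.089]
tool_rot: [-0.0, 0.692, 0.722, -0.004]
contact_force: [0.2, -12.2, 3.6]
gripper_width: 0.35
```

Emit:
{"api": "jog_arm", "payload": {"plan": [{"x": -0.06, "y": 0, "z": 0, "wx": 0, "wy": 0, "wz": 0}, {"x": -0.15, "y": 0, "z": -0.05, "wx": 0, "wy": 0, "wz": 0}, {"x": -0.25, "y": 0, "z": -0.25, "wx": 0, "wy": 0, "wz": 0}, {"x": -0.3, "y": 0, "z": -0.4, "wx": 0, "wy": 0, "wz": 0}, {"x": -0.3, "y": 0, "z": -0.5, "wx": 0, "wy": 0, "wz": 0}, {"x": -0.3, "y": 0, "z": -0.5, "wx": 0, "wy": 0, "wz": 0}], "hand": -1}}

```text
t: 14.67
eef_pos: [0.6175, -0.0159, 0.1948]
tool_rot: [0.002, 0.693, 0.721, -0.0]
contact_force: [0.4, -0.4, -0.1]
gripper_width: -0.0
```

```bash
python3 - <<'E'
from h import *
o=monitor.get_obs();print(o["t"],o["eef_pos"],o["q"].round(2),o["contact_force"])
u=np.array([-.048,.9988,0]);v=np.array([-.9988,-.048,0]);d=np.array([.618,-.088,0])
H=d+.110*u+.062*v;print("hinge",H)
# arm dir at angle a: a=0 -> -v ; a=1.57 -> -u ; outer side at open = +v
r=.075
for a in(1.57,1.2,.9,.6,.3,0):
    arm=-np.cos(a)*v-np.sin(a)*u; back=np.sin(a)*v-np.cos(a)*u
    p=H+r*arm+back*.030
    print(a,p.round(4),tool([*p[:2],.069],2.8))
p=H-r*u+.055*v;print("pre",p,tool([*p[:2],.19],2.8),tool([*p[:2],.069],2.8))
shot("side","s10",(190,160,160,150),4)
E
```

```text
14.6667 [ 0.61753117 -0.01588117  0.19482407] [-0.55  0.48  0.65  1.77 -0.34  1.    0.27] [ 0.3783127  -0.3644486  -0.10354264]
hinge [0.5507944 0.018892  0.       ]
1.57 [ 0.5245 -0.0575  0.    ] {'shift': [-0.1872, -0.4748, 0.6285], 'h': np.float64(2.25), 'wz': np.float64(-0.0031)}
1.2 [ 0.5539 -0.0618  0.    ] {'shift': [-0.2147, -0.3288, 0.629], 'h': np.float64(2.25), 'wz': np.float64(-0.0031)}
0.9 [ 0.5776 -0.0573  0.    ] {'shift': [-0.1968, -0.2094, 0.6293], 'h': np.float64(2.25), 'wz': np.float64(-0.0031)}
0.6 [ 0.5989 -0.046   0.    ] {'shift': [-0.1444, -0.1007, 0.6294], 'h': np.float64(2.25), 'wz': np.float64(-0.0031)}
0.3 [ 0.6159 -0.0289  0.    ] {'shift': [-0.0622, -0.0123, 0.6293], 'h': np.float64(2.25), 'wz': np.float64(-0.0031)}
0 [ 0.6271 -0.0075  0.    ] {'shift': [0.0425, 0.0479, 0.6291], 'h': np.float64(2.25), 'wz': np.float64(-0.0031)}
pre [ 0.4994604 -0.058658   0.       ] {'shift': [-0.1905, -0.5984, 0.0231], 'h': np.float64(2.25), 'wz': np.float64(-0.0031)} {'shift': [-0.1882, -0.6001, 0.6281], 'h': np.float64(2.25), 'wz': np.float64(-0.0031)}
```

View pics/s10.png

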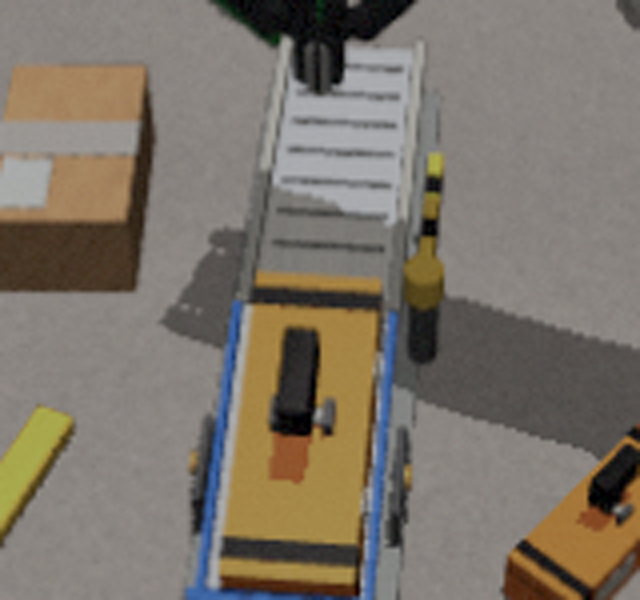

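The case is home against the stop, the tray is tipped, and the gripper is clear. Now I go to the outer side of the gate arm.

Emit:
{"api": "jog_arm", "payload": {"plan": [{"x": -0.06, "y": -0.2, "z": 0, "wx": 0, "wy": 0, "wz": 0}, {"x": -0.12, "y": -0.4, "z": 0, "wx": 0, "wy": 0, "wz": 0}, {"x": -0.188, "y": -0.6, "z": 0, "wx": 0, "wy": 0, "wz": 0}, {"x": -0.188, "y": -0.6, "z": 0, "wx": 0, "wy": 0, "wz": 0}, {"x": -0.188, "y": -0.6, "z": 0.15, "wx": 0, "wy": 0, "wz": 0}, {"x": -0.188, "y": -0.6, "z": 0.3, "wx": 0, "wy": 0, "wz": 0}, {"x": -0.188, "y": -0.6, "z": 0.45, "wx": 0, "wy": 0, "wz": 0}, {"x": -0.188, "y": -0.6, "z": 0.58, "wx": 0, "wy": 0, "wz": 0}, {"x": -0.188, "y": -0.6, "z": 0.625, "wx": 0, "wy": 0, "wz": 0}, {"x": -0.188, "y": -0.6, "z": 0.625, "wx": 0, "wy": 0, "wz": 0}]}}

```text
t: 15.55
eef_pos: [0.4957, -0.0572, 0.0651]
tool_rot: [-0.001, 0.692, 0.721, -0.003]
contact_force: [-0.4, -0.4, -0.4]
gripper_width: -0.003
```

```bash
python3 - <<'E'
from h import *
o=monitor.get_obs();print(o["t"],o["eef_pos"],o["q"].round(2),o["contact_force"])
u=np.array([-.048,.9988,0]);v=np.array([-.9988,-.048,0]);d=np.array([.618,-.088,0])
H=d+.110*u+.062*v
r=.075
for a in(1.57,1.4,1.2,1,.8,.6,.4,.2,.1,0):
    arm=-np.cos(a)*v-np.sin(a)*u; back=np.sin(a)*v-np.cos(a)*u
    p=H+r*arm+back*.018
    print(a,tool([*p[:2],.069],2.8))
E
```

```text
15.55 [ 0.49571811 -0.0571729   0.06514133] [-0.46  0.49  0.57  2.13 -0.43  0.64  0.45] [-0.37906457 -0.40084855 -0.36419159]
1.57 {'shift': [-0.007, 0.2036, -0.0205], 'h': np.float64(2.35), 'wz': np.float64(-0.0025)}
1.4 {'shift': [-0.0163, 0.2684, -0.0209], 'h': np.float64(2.35), 'wz': np.float64(-0.0025)}
1.2 {'shift': [-0.0131, 0.3453, -0.0214], 'h': np.float64(2.35), 'wz': np.float64(-0.0025)}
1 {'shift': [0.0054, 0.42, -0.0219], 'h': np.float64(2.35), 'wz': np.float64(-0.0025)}
0.8 {'shift': [0.0384, 0.4896, -0.0224], 'h': np.float64(2.35), 'wz': np.float64(-0.0025)}
0.6 {'shift': [0.0845, 0.5513, -0.0229], 'h': np.float64(2.35), 'wz': np.float64(-0.0025)}
0.4 {'shift': [0.1419, 0.6025, -0.0234], 'h': np.float64(2.35), 'wz': np.float64(-0.0025)}
0.2 {'shift': [0.2084, 0.6414, -0.0239], 'h': np.float64(2.35), 'wz': np.float64(-0.0025)}
0.1 {'shift': [0.2442, 0.6556, -0.0241], 'h': np.float64(2.35), 'wz': np.float64(-0.0025)}
0 {'shift': [0.2813, 0.6662, -0.0243], 'h': np.float64(2.35), 'wz': np.float64(-0.0025)}
```

Emit:
{"api": "jog_arm", "payload": {"plan": [{"x": -0.007, "y": 0.1, "z": -0.025, "wx": 0, "wy": 0, "wz": 0}, {"x": -0.007, "y": 0.2, "z": -0.03, "wx": 0, "wy": 0, "wz": 0}, {"x": -0.016, "y": 0.268, "z": -0.03, "wx": 0, "wy": 0, "wz": 0}, {"x": -0.013, "y": 0.345, "z": -0.03, "wx": 0, "wy": 0, "wz": 0}, {"x": 0.005, "y": 0.42, "z": -0.03, "wx": 0, "wy": 0, "wz": 0}, {"x": 0.038, "y": 0.49, "z": -0.03, "wx": 0, "wy": 0, "wz": 0}, {"x": 0.084, "y": 0.55, "z": -0.03, "wx": 0, "wy": 0, "wz": 0}, {"x": 0.142, "y": 0.602, "z": -0.03, "wx": 0, "wy": 0, "wz": 0}, {"x": 0.208, "y": 0.641, "z": -0.03, "wx": 0, "wy": 0, "wz": 0}, {"x": 0.244, "y": 0.655, "z": -0.03, "wx": 0, "wy": 0, "wz": 0}, {"x": 0.27, "y": 0.66, "z": -0.03, "wx": 0, "wy": 0, "wz": 0}, {"x": 0.27, "y": 0.66, "z": -0.03, "wx": 0, "wy": 0, "wz": 0}]}}

```text
t: 16.55
eef_pos: [0.6256, 0.0043, 0.0703]
tool_rot: [-0.001, 0.692, 0.722, -0.003]
contact_force: [0.4, 0.1, -0.7]
gripper_width: 0.002
```

Emit:
{"api": "jog_arm", "payload": {"plan": [{"x": 0.01, "y": 0, "z": 0, "wx": 0, "wy": 0, "wz": 0}, {"x": 0.02, "y": 0, "z": 0, "wx": 0, "wy": 0, "wz": 0}, {"x": 0.02, "y": 0, "z": 0, "wx": 0, "wy": 0, "wz": 0}, {"x": 0.02, "y": 0, "z": 0, "wx": 0, "wy": 0, "wz": 0}]}}

```text
t: 16.88
eef_pos: [0.625, 0.006, 0.0704]
tool_rot: [-0.0, 0.692, 0.722, -0.004]
contact_force: [-0.1, -5.3, 0.0]
gripper_width: 0.004
```

```bash
python3 - <<'E'
from h import *
o=monitor.get_obs();print(o["t"],o["eef_pos"],o["contact_force"])
u=np.array([-.048,.9988,0]);v=np.array([-.9988,-.048,0]);d=np.array([.618,-.088,0])
print("s,w",(o["eef_pos"]-d)@u,(o["eef_pos"]-d)@v)
E
```

```text
16.8833 [0.62496472 0.00597553 0.07043327] [-0.08372803 -5.25914688  0.04965815]
s,w 0.09352845223833255 -0.011467184880339376
```

The force rises where a shut gate would be met. One more light push, then I retreat and look.

Emit:
{"api": "jog_arm", "payload": {"plan": [{"x": 0.01, "y": 0, "z": 0, "wx": 0, "wy": 0, "wz": 0}, {"x": 0.02, "y": 0, "z": 0, "wx": 0, "wy": 0, "wz": 0}, {"x": 0.02, "y": 0, "z": 0, "wx": 0, "wy": 0, "wz": 0}]}}

```text
t: 17.13
eef_pos: [0.6249, 0.0061, 0.0706]
tool_rot: [0.002, 0.693, 0.721, -0.005]
contact_force: [1.7, -9.1, -2.3]
gripper_width: -0.001
```

Emit:
{"api": "jog_arm", "payload": {"plan": [{"x": -0.04, "y": 0, "z": 0, "wx": 0, "wy": 0, "wz": 0}, {"x": -0.15, "y": 0, "z": -0.05, "wx": 0, "wy": 0, "wz": 0}, {"x": -0.3, "y": 0, "z": -0.25, "wx": 0, "wy": 0, "wz": 0}, {"x": -0.45, "y": 0, "z": -0.45, "wx": 0, "wy": 0, "wz": 0}, {"x": -0.6, "y": 0, "z": -0.65, "wx": 0, "wy": 0, "wz": 0}, {"x": -0.8, "y": -0.1, "z": -0.8, "wx": 0, "wy": 0, "wz": 0}, {"x": -0.8, "y": -0.1, "z": -0.8, "wx": 0, "wy": 0, "wz": 0}, {"x": -0.8, "y": -0.1, "z": -0.8, "wx": 0, "wy": 0, "wz": 0}, {"x": -0.8, "y": -0.1, "z": -0.8, "wx": 0, "wy": 0, "wz": 0}, {"x": -0.8, "y": -0.1, "z": -0.8, "wx": 0, "wy": 0, "wz": 0}, {"x": -0.8, "y": -0.1, "z": -0.8, "wx": 0, "wy": 0, "wz": 0}]}}

```text
t: 18.05
eef_pos: [0.6116, -0.1508, 0.2307]
tool_rot: [0.0, 0.692, 0.721, -0.005]
contact_force: [0.2, -0.6, -0.5]
gripper_width: 0.002
```

```bash
python3 - <<'E'
from h import *
o=monitor.get_obs();print(o["t"],o["eef_pos"],o["contact_force"])
shot("side","s11a",(200,160,130,150),4);shot("top","t11",(160,150,220,150),1.27)
a=cv2.imread("pics/s11a.png");b=cv2.imread("pics/t11.png");b=cv2.copyMakeBorder(b,0,a.shape[0]-b.shape[0],0,0,0);cv2.imwrite("pics/f11.png",np.hstack([a,b]))
E
```

```text
18.05 [ 0.61162541 -0.15080714  0.23068377] [ 0.1699836  -0.57547247 -0.5367548 ]
```

The viewer limit is reached, so I check the final state numerically from the pictures.

```bash
python3 - <<'E'
from h import *
u=np.array([-.048,.9988,0]);v=np.array([-.9988,-.048,0]);z=np.array([0,0,1.]);d=np.array([.618,-.088,0]);H=d+.110*u+.062*v+.085*z
im=cams.read_camera("side");hsv=cv2.cvtColor(im,cv2.COLOR_RGB2HSV)
Y=cv2.inRange(hsv,(22,130,90),(34,255,255))
for a in(0,.1,.2,1.57):
    arm=-np.cos(a)*v-np.sin(a)*u
    px=proj("side",[H+r*arm for r in(.02,.035,.05,.065,.08,.092)])
    print("gate",a,[(im[int(round(q)),int(round(p))].tolist()) for p,q in px])
# sub-check: case rear/front top corners for home & tray tip angles, compare orange/edge match
O=cv2.inRange(hsv,(5,120,60),(24,255,255));O[:160]=0;O[:,:210]=0;O[320:]=0;O[:,315:]=0
O=cv2.morphologyEx(O,cv2.MORPH_CLOSE,np.ones((9,9)))
n,l,s,c=cv2.connectedComponentsWithStats(O);k=1+s[1:,4].argmax();M=(l==k)
print("blob",s[k])
best=[]
T=d+.222*u+.0485*z
for t in(0,.06,.12,.18):
  for x in np.arange(-.03,.013,.004):
    U=np.cos(t)*u-np.sin(t)*z;N=np.sin(t)*u+np.cos(t)*z
    P=[T+(x+i)*U+j*v+q*N for i in(-.09,.09) for j in(-.035,.035) for q in(0,.06)]
    m=np.zeros(M.shape,np.uint8);cv2.fillConvexPoly(m,cv2.convexHull(proj("side",P).round().astype(np.int32)),1)
    best.append((( (m>0)&M).sum()/((m>0)|M).sum(),t,round(x,3)))
print(sorted(best)[::-1][:6])
for t in(0,.12,.18):
    p=T+.1*(np.cos(t)*u-np.sin(t)*z)+.02*np.array(z); print("stop top px",t,proj("side",[p]).round(1).tolist())
for nm in("gate_hinge","grip","scanner","tape_roll","cutter","carton_a","case_mid"):
    print(nm,[(np.round(q["location"]).tolist(),round(q["confidence"],2)) for q in finder.place_of("side",nm)][:4])
B=cv2.inRange(hsv,(100,120,50),(125,255,255));B[:170]=0;ys,xs=np.nonzero(B);print("blue",xs.min(),xs.max(),ys.min(),ys.max())
old=cv2.imread("pics/side0.png")[:,:,::-1];hb=cv2.cvtColor(np.ascontiguousarray(old),cv2.COLOR_RGB2HSV);B=cv2.inRange(hb,(100,120,50),(125,255,255));B[:170]=0;ys,xs=np.nonzero(B);print("blue before",xs.min(),xs.max(),ys.min(),ys.max())
E
```

```text
gate 0 [[165, 165, 74], [18, 15, 21], [164, 164, 71], [79, 79, 34], [130, 131, 58], [166, 166, 74]]
gate 0.1 [[156, 152, 93], [27, 24, 26], [166, 166, 130], [131, 133, 137], [154, 155, 159], [167, 168, 171]]
gate 0.2 [[156, 152, 93], [115, 117, 119], [168, 169, 172], [149, 150, 154], [99, 98, 97], [156, 157, 161]]
gate 1.57 [[80, 78, 75], [66, 64, 63], [81, 78, 76], [70, 67, 65], [78, 76, 75], [102, 99, 95]]
blob [ 245  226   56   83 2584]
[(np.float64(0.8011849901250823), 0, np.float64(-0.002)), (np.float64(0.7878001297858533), 0.06, np.float64(-0.006)), (np.float64(0.7865573770491803), 0, np.float64(-0.006)), (np.float64(0.7852305707836182), 0.06, np.float64(-0.002)), (np.float64(0.7832212616074288), 0, np.float64(0.002)), (np.float64(0.782469609724888), 0, np.float64(0.006))]
stop top px 0 [[259.8, 307.7]]
stop top px 0.12 [[260.1, 310.4]]
stop top px 0.18 [[260.3, 311.5]]
gate_hinge [([296.0, 232.0], 0.74)]
grip [([266.0, 257.0], 0.63), ([242.0, 123.0], 0.59), ([346.0, 279.0], 0.47)]
scanner [([329.0, 384.0], 0.83)]
tape_roll [([362.0, 160.0], 0.78)]
cutter [([189.0, 288.0], 0.64)]
carton_a [([208.0, 213.0], 0.9), ([320.0, 135.0], 0.86), ([205.0, 394.0], 0.74)]
case_mid [([267.0, 271.0], 0.68), ([339.0, 295.0], 0.68), ([249.0, 139.0], 0.66)]
blue 237 288 235 319
blue before 237 288 238 315
```

```bash
python3 - <<'E'
from h import *
u=np.array([-.048,.9988,0]);v=np.array([-.9988,-.048,0]);z=np.array([0,0,1.]);T=np.array([.618,-.088,0])+.222*u+.0485*z
for c in("top","side"):
  im=cams.read_camera(c)
  g=[q["location"] for q in finder.place_of(c,"grip")];print(c,np.round(g,1).tolist())
  for t,x in((0,.004),(.18,.004),(.18,-.006)):
    U=np.cos(t)*u-np.sin(t)*z;N=np.sin(t)*u+np.cos(t)*z
    P=[T+x*U+.107*N,T+(x-.09)*U+.06*N,T+(x-.09)*U,T+(x+.09)*U+.06*N,T-.098*U+.043*v+.01*N,T-.098*U-.043*v+.01*N,T+.1*U+.043*v+.01*N]
    print(t,x,"grip,rear top,rear bot,front top,lip rear near,lip rear far,stop",proj(c,P).round(1).tolist())
  if c=="side":
    # column profile through case midline rows
    for col in(258,266,272): print(col,[(r,im[r,col].tolist()) for r in list(range(222,242,2))+list(range(296,322,2))])
E
```

```text
top [[412.6, 142.2], [200.2, 189.8], [218.9, 261.9]]
0 0.004 grip,rear top,rear bot,front top,lip rear near,lip rear far,stop [[210.8, 189.0], [251.3, 190.8], [253.2, 193.8], [177.2, 192.4], [257.9, 210.3], [257.5, 176.3], [179.5, 211.8]]
0.18 0.004 grip,rear top,rear bot,front top,lip rear near,lip rear far,stop [[202.8, 189.3], [245.7, 190.1], [252.2, 193.1], [175.2, 193.4], [256.1, 209.7], [255.6, 175.2], [181.1, 212.4]]
0.18 -0.006 grip,rear top,rear bot,front top,lip rear near,lip rear far,stop [[206.9, 189.1], [249.8, 189.9], [256.1, 192.9], [179.0, 193.2], [256.1, 209.7], [255.6, 175.2], [181.1, 212.4]]
side [[266.0, 254.5], [242.5, 121.1], [344.6, 276.8]]
0 0.004 grip,rear top,rear bot,front top,lip rear near,lip rear far,stop [[263.5, 245.7], [268.6, 227.8], [269.3, 244.4], [259.3, 294.8], [287.8, 239.0], [251.7, 236.7], [280.4, 311.7]]
0.18 0.004 grip,rear top,rear bot,front top,lip rear near,lip rear far,stop [[262.5, 253.7], [267.9, 227.7], [269.0, 240.8], [259.2, 303.3], [287.7, 235.3], [251.1, 233.0], [280.5, 316.2]]
0.18 -0.006 grip,rear top,rear bot,front top,lip rear
[... 967 characters left out ...]
4, [156, 128, 69]), (306, [77, 37, 12]), (308, [47, 39, 49]), (310, [51, 82, 136]), (312, [34, 64, 116]), (314, [12, 27, 55]), (316, [10, 24, 50]), (318, [16, 26, 53]), (320, [77, 79, 80])]
272 [(222, [146, 147, 151]), (224, [156, 156, 154]), (226, [165, 165, 74]), (228, [137, 123, 53]), (230, [164, 129, 67]), (232, [118, 94, 56]), (234, [33, 34, 33]), (236, [39, 38, 33]), (238, [163, 129, 66]), (240, [163, 129, 65]), (296, [51, 47, 45]), (298, [53, 47, 49]), (300, [62, 57, 49]), (302, [163, 136, 72]), (304, [163, 137, 74]), (306, [80, 40, 18]), (308, [64, 34, 22]), (310, [63, 102, 163]), (312, [58, 92, 140]), (314, [12, 27, 52]), (316, [18, 30, 55]), (318, [8, 22, 52]), (320, [69, 73, 78])]
```

The gate is shut, the tray is fully tipped and the case is home: front edge at row 305 against 303 predicted, grip at row 254.5 against 253.7. Handing in.

```bash
python3 -c "
from station import bot;print(bot.hand_in())"
```

```text
the job is handed in; nothing more can be done
None
```

The job is done and handed in at about 18.5 s on the robot's clock. I haven't been told the verdict.

- **What I did:** I lifted the large orange case by its handle, and its world +y end sank. That end already faced the blue stop, so I turned the case only about 16° and set it down and released it on the deck. I then pushed it along on to the tray until it stopped moving at about 12 N. Finally I swung the yellow gate until it met its stop at about 9 N and backed the arm away.
- **Last checks that agreed:** Pixel samples show the yellow and black gate arm lying along the fully shut line. The grip and the edges of the case match a tray tipped 0.18 rad with the case home, to about 2–3 px. Every bystander I looked up was where it started.
- **Checks that failed or disagreed:**
  - A rough silhouette fit of the case favoured a level tray, with about 0.80 overlap. The gate and the black bands spoilt its mask, so I relied on the edge, grip and blue-lip positions instead.
  - The last picture could not be viewed because the limit of 12 was reached, so the end state was checked only by numbers.

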